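# Earth, wake and test a battery pack

## Robot

A 6-joint arm with a two-finger parallel gripper is mounted at the origin on the work surface. World frame = base frame: x ahead of the robot, y to its left, z up, the work surface at z = 0. Lengths are in mm, angles in degrees, forces in N, time in s.
With the tool pointing down it reaches from about 375 to 825 mm from the base axis. Payload 5.5 kg.
Tool frame: the origin (TCP) lies midway between the tips of the shut fingers; the grasp point (between the pads) lies 19 mm behind it; z points along the fingers, y is the line along which they close (so a half turn about z gives the same grasp; the last joint's range is limited). The gripper opens to 85 mm and grips with 20 to 120 N. Pads are 22 mm wide; open, the fingers measure 114 mm over their backs; the gripper's body (76 mm by 85 mm) begins 54 mm behind the grasp point. The pads swing forward as they close: fully open they stand 13 mm farther back than shut.
Start: joints at [-73.568, 17.962, -2.699, 69.339, 0, 90], TCP at [169.727, -575.489, 231.299] pointing down, gripper open.
Joint ranges: [-152.73, 152.73], [-39.44, 99.34], [-58.76, 71.6], [-118.89, 123.64], [-81.53, 83.1], [-180, 180]. Speed limits (degrees/s): [136.94, 136.94, 172.46, 180, 180, 180].

## Interface

Orientations are given as a 3x3 rotation matrix whose columns are the frame's x, y, z axes.
In Python, from rig import sensors, cams, manip gives the robot as it stands. The module is installed in compiled form; this text tells all that it offers.
- The arm moves only by the tool play_rows, never from a script. Its argument "series" is one flat list of numbers, 7 for each row, row after row: the shift along the tool's x, y, z in cm, then the turn, a rotation vector about the tool's x, y, z in degrees, then the finger opening in cm, from 0 to 8.54. A call has 1 to 20 rows; each row is the pose to reach, as a shift and turn from the pose commanded when the call began, along the tool's axes at that moment; what a row does not reach only later rows make up. A row lasts 1/8 s, in which the tool goes at most 62.5 mm and 10.7 degrees, less where a joint would pass 70% of its speed; a pose out of reach is approached as far as the arm can. A call with a gripper value outside its range is refused whole. The fingers move at their own pace and stop on an object; the grip force is fixed at half the most. Time passes only in rows, so rows that repeat a pose let the fingers close. It gives the time, the measured TCP pose, the force, the opening and the grip force at its end, in the units of the state.
- sensors.get_obs(): the state, without advancing time (a new reading comes with each control period).
- cams.snapshot(name): name is "side" or "top" or "wrist"; returns (picture, depth): 420x560x3 uint8, red, green, blue; 420x560 float32, mm along the optical axis (not along the pixel's ray), 0 where there is no reading.
- cams.camera_params(name): a dict with "fov_y" (degrees; the focal length in pixels is half the picture's height over the tangent of half this angle, whatever the lens; pixels are square), "cx", "cy" (the principal point, pixels), "distortion" ([k1, k2, p1, p2, k3] as OpenCV has them; the pictures are not rectified), "camera_from_world" (4x4, takes a point from world to camera coordinates); the wrist camera has in their place "T_tool_cam" (4x4, takes a point from camera to tool coordinates, whose origin is the TCP and whose axes are the flange's). Camera axes: x right, y down, z forward; pixel columns grow to the right and rows downward; lengths in mm; the calibration is good to about 2 mm. A picture is of the moment at which its call begins: read the wrist's pose just before it. camera_params takes no time and is no camera call.
- manip.sign_off(): hands the job in; it is judged then, once.
Trained networks look in the newest picture that a camera, given by its name, has taken for a name from the list of things; names that differ only in an ending like _2 or _b are one class to them, and where a whole thing is asked for, a point or a joint stands for the part that bears it (a point fixed in the world has none). Each returns a list of dicts, best first, with "p" (0 to 1); they miss things now and then, are a little off and sometimes report something else, mostly with a low value. They report only what shows in the picture. A call takes as long as a camera call.
- cams.find_in(camera, label): "position" ([column, row] in pixels, amid what is visible of it).
- cams.regions_of(camera, label): "mask" (420x560 bool, what is visible of it) and "position" ([column, row] in pixels, amid what is visible of it).
- cams.tip_of(camera, label): "position" ([column, row] in pixels: a listed point, or the origin of a listed thing).
The state is a dict: "t": time; "q": joint angles; "dq": joint speeds; "joint_torque": joint torques, N m; "tool_pos": TCP position; "orientation": TCP orientation; "contact_force": force on the tool from outside, world axes, zero at the start; "ft_torque": the same for the moment, N m; "grip_width": finger opening in mm; "gripper_force": force on a finger pad.
Only numpy, scipy, OpenCV 4.12 (cv2) and the standard library are available. Lean on these libraries where they do the work, as an engineer would, in place of code of your own. Each camera call takes 0.05 s, during which the arm holds its last target. There are 200 camera calls.

## Task

Wake and test the battery pack, working lightly with the fingertips: first touch the round steel earthing plate so that it visibly gives, for about half a second, and let it go; then push the key on the pack's own board well in so that it stays down; last, push the big round key on the tester well in so that it stays down. Keep to this order, leave the tester's two smaller square keys alone, and do not lift, shove or tip the pack or anything else on the bench.

Things in the scene. Friction and masses are not known exactly. Their poses are not given: they have to be found in the camera images.
- earth_plate (a joint): travel of the earthing plate in m: 0 up, 0.012 fully down. A spring lifts it again: it starts to give at about 1.5 N, then needs 1.1 N more per mm. Down 2 mm or more (4 N) counts as touched.
- earth_plate_top (a point): centre of the top face of the earthing plate, a level round steel disc 48 mm across, 51 mm above the bench when up, on a fixed grey block 76 x 76 mm, 28 mm high; z up. It moves down with the plate. The block stands either left or right of the tester.
- pack: loose battery pack, 0.4 to 0.75 kg: eight amber-wrapped cells lying in two layers, 65 mm (its x, along the cells) x 74 mm (y), 37 mm high; on top a dark green circuit board (top at 39 mm) with flat black chips to 42 mm and a white connector to 46 mm near its -y edge. Origin under its centre, z up. It stands left or right of the tester, with the earthing plate on the other side.
- wake_key (a joint): travel of the plunger under the pack's key in m: 0 out, 0.005 fully in. It goes straight down, needs 4 to 4.5 N, and stays where it is left; its soft cap gives another 2 mm while pushed (2.5 N per mm) and springs back. In by 3 mm or more counts as pushed: the cap's top is then pushed about 5 mm; fully in, about 7 mm.
- wake_key_top (a point): centre of the top of the pack's key, a round black cap 16 mm across in a steel housing 20 x 20 mm on the pack's board, at x -4 mm, y +16 mm in the pack's frame; top 56 mm above the bench when out, housing top 45 mm. It moves with the key.
- tester: fixed grey pack tester, 240 mm wide (its y), x from -60 mm (front, robot side) to +65 mm; level key deck 45 mm high, rear hood 70 mm high from x = +35 mm on, two brass posts to 82 mm. Origin at bench level, midway across, 60 mm behind the front; z up. Three black keys stand in a row on the deck, 75 mm apart at x = -20 mm; which is in which place varies.
- test_key (a joint): travel of the plunger under the big round tester key in m: 0 out, 0.005 fully in. It goes straight down, needs 4 to 4.5 N, and stays where it is left; its soft cap gives another 2 mm while pushed (2.5 N per mm) and springs back. In by 3 mm or more counts as pushed: the cap's top is then pushed about 5 mm; fully in, about 7 mm.
- test_key_top (a point): centre of the top of the big round tester key, a black cap 28 mm across, top 64 mm above the bench when out, in a plastic housing 36 x 36 mm whose top is 51 mm above the bench. It moves with the key.
- side_key_a (a joint): travel in m of one small square tester key (same mechanism): to be left alone.
- side_key_a_top (a point): centre of the top of that small square key, 15 x 15 mm, 64 mm above the bench
- side_key_b (a joint): travel in m of the other small square tester key (same mechanism): to be left alone.
- side_key_b_top (a point): centre of the top of that small square key, 15 x 15 mm, 64 mm above the bench
- cell_a: bystander: loose cell standing on end, 18 mm across, 62 mm high; origin under its centre
- cell_b: bystander: another loose cell standing on end, 18 mm across, 62 mm high; origin under its centre
- tape: bystander: roll of amber tape lying flat, 64 mm across, 19 mm high; origin under its centre
- spool: bystander: steel spool lying flat, 68 mm across, 16 mm high; origin under its centre
- flux: bystander: white bottle, 42 mm across, 85 mm high; origin under its centre
- cup: bystander: open aluminium cup, 64 mm across, 45 mm high; origin under its centre
- driver: bystander: screwdriver lying behind the tester
- spare_board: bystander: spare circuit board lying flat, 56 x 46 mm, 10 mm high; origin under its centre

How it is judged (in metres and radians):
On the way, in this order (a step that is already met when the one before it is completed fails the run):
1. earthing plate touched (down 2 mm or more) with both keys still out (value of joint earth_plate above 0.002 m and value of joint each of wake_key, test_key below 0.0015 m), for 0.2 s.
2. earthing plate let go, then the pack's key pushed in while the tester's key is still out (value of joint wake_key above 0.003 m and value of joint test_key below 0.0015 m and value of joint earth_plate below 0.001 m), for 0.1 s.
3. then the tester's round key pushed in (value of joint each of test_key, wake_key above 0.003 m and value of joint earth_plate below 0.001 m), for 0.1 s.
At the end, for the whole second after the job is handed in: pack's key and the tester's round key each in by at least 3 mm and staying so, earthing plate up again (within 1 mm), both square keys out (within 1.5 mm), pack upright, at rest and within 20 mm of where it was (all of step 3 and value of joint each of side_key_a, side_key_b below 0.0015 m and distance of pack from where it was at the start of the episode below 0.02 m and angle between pack's own z axis and vertical below 0.1 rad and linear speed of pack below 0.01 m/s); the robot touches nothing.
It fails at once if fingers or arm press anything harder than 25 N (contact force between any of the fingers, the arm and anything else above 25 N).
It fails at once if a square key pushed in by more than 2.5 mm (value of joint any of side_key_a, side_key_b above 0.0025 m).
It fails at once if pack lifted by 8 mm, tipped or shoved by more than 20 mm (height (world z) of pack above 0.008 m or angle between pack's own z axis and vertical above 0.2 rad or distance of pack from where it was at the start of the episode above 0.02 m).
It fails at once if a bystander lifted or shoved by more than 20 mm, or knocked over (distance of any of cell_a, cell_b, tape, spool, flux, cup, driver, spare_board from where it was at the start of the episode above 0.02 m or angle between any of cell_a, cell_b, flux, cup's own z axis and vertical above 0.5 rad).
It also fails if it takes over 48 s, if anything falls off the work surface, if the arm or the gripper's body presses on something with over 40 N, if the wrist force passes 120 N, or if a joint passes its speed limit or range.

## Working session

There is one attempt and no reset: what is moved stays moved. The work goes in short steps, Python scripts to look and compute and a tool call to move; the robot and the scene stay as the last step left them, time stands still between calls to the robot, and variables do not carry over. Pictures are saved under pics/ and viewed, at most 10 in all, crops included, and the job is handed in when it is done.

Besides the shell and the picture viewer there is one more tool, called by a JSON object that holds its "name" and its "arguments". play_rows: Moves the arm, as the interface text tells. Its arguments: {"type":"object","properties":{"series":{"type":"array","items":{"type":"number"}}},"required":["series"]}

```bash
mkdir -p pics; cat > h.py <<'E'
import numpy as np, cv2
from rig import sensors, cams, manip
def snap(n,f=None):
    o=sensors.get_obs(); im,d=cams.snapshot(n)
    if f: cv2.imwrite('pics/'+f,im[:,:,::-1])
    return o,im,d
def cam(n,o):
    p=cams.camera_params(n)
    f=210/np.tan(np.radians(p['fov_y'])/2)
    K=np.array([[f,0,p['cx']],[0,f,p['cy']],[0,0,1.]])
    if n=='wrist':
        T=np.eye(4);T[:3,:3]=np.array(o['orientation']);T[:3,3]=o['tool_pos']
        C=T@np.array(p['T_tool_cam'])
    else: C=np.linalg.inv(np.array(p['camera_from_world']))
    return K,np.array(p['distortion'],float),C
def ray(n,o,uv):
    K,D,C=cam(n,o)
    r=cv2.undistortPoints(np.array([[uv]],float),K,D)[0,0]
    return C[:3,3],C[:3,:3]@np.array([r[0],r[1],1])
def atz(n,o,uv,z):
    c,r=ray(n,o,uv); return c+r*(z-c[2])/r[2]
def atd(n,o,uv,d):
    c,r=ray(n,o,uv); return c+r*d[int(round(uv[1])),int(round(uv[0]))]
E
python3 - <<'E'
from h import *
for n in('top','side'):
    o,im,d=snap(n,n+'1.png')
    for l,z in [('earth_plate_top',51),('wake_key_top',56),('test_key_top',64),('side_key_a_top',64),('pack',0),('tester',0),('flux',0),('cell_a',0),('cup',0)]:
        for r in cams.tip_of(n,l)[:3]:
            print(n,l,round(r['p'],2),np.round(r['position']),np.round(atz(n,o,r['position'],z)))
print(cams.camera_params('wrist'),o)
E
```

```text
top earth_plate_top 0.81 [402. 274.] [ 491. -267.   51.]
top wake_key_top 0.43 [152. 239.] [519. 256.  56.]
top test_key_top 0.65 [294. 230.] [562. -37.  64.]
top side_key_a_top 0.53 [220. 311.] [386.  98.  64.]
top side_key_a_top 0.48 [262. 227.] [563.  31.  64.]
top side_key_a_top 0.38 [286. 133.] [775.  -4.  64.]
top pack 0.62 [161. 243.] [520. 253.   0.]
top tester 0.71 [261. 224.] [582.  36.   0.]
top flux 0.75 [112. 184.] [644. 385.   0.]
top cell_a 0.66 [441. 197.] [ 678. -367.    0.]
top cell_a 0.55 [264. 291.] [434.  15.   0.]
top cell_a 0.17 [286. 131.] [805.  -1.   0.]
top cup 0.63 [411. 183.] [ 706. -298.    0.]
side earth_plate_top 0.44 [364. 167.] [ 498. -274.   51.]
side wake_key_top 0.6 [237. 290.] [517. 256.  56.]
side test_key_top 0.6 [294. 195.] [579. -49.  64.]
side side_key_a_top 0.62 [280. 211.] [575.  20.  64.]
side pack 0.75 [237. 305.] [526. 250.   0.]
side tester 0.75 [273. 233.] [586.  32.   0.]
side tester 0.66 [331. 251.] [441.  11.   0.]
side tester 0.24 [186. 274.] [668. 245.   0.]
side flux 0.76 [145. 322.] [649. 383.  -0.]
side cell_a 0.77 [332. 250.]
[... 794 characters left out ...]
04,  8.99984384e+01]), 'dq': array([-0.00839526, -0.02441627, -0.00804912, -0.06953574,  0.14567593,
       -0.03458348]), 'joint_torque': array([ 8.21799604e-04, -5.38958430e+01,  3.39756560e+01,  3.26674482e-03,
       -8.08063896e-05,  5.22202953e-06]), 'tool_pos': array([ 169.75930775, -575.47786429,  231.30260367]), 'orientation': array([[ 9.59130728e-01,  2.82963332e-01, -3.90825405e-06],
       [ 2.82963332e-01, -9.59130728e-01, -1.83963951e-06],
       [-4.26907707e-06,  6.58562191e-07, -1.00000000e+00]]), 'contact_force': array([-0.26142209, -0.31181815, -0.30135519]), 'ft_torque': array([ 0.02202126, -0.01453956,  0.01028459]), 'gripper_force': 0.0, 'grip_width': 85.89902718017028}
```

View pics/top1.png

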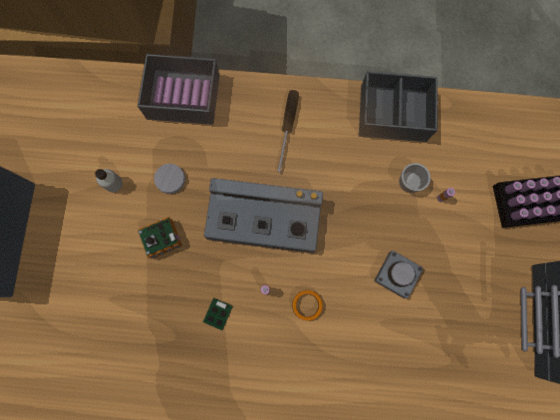

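View pics/side1.png

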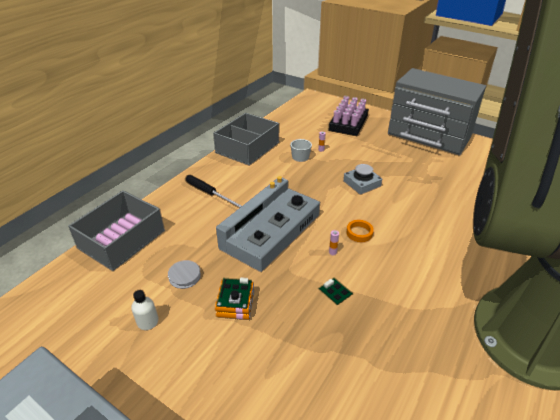

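The top view shows the plate on the right at (402,273) and the round key as the rightmost one at (298,229). The wake key is on the left at (152,240), and a cell stands in front of the tester at (265,290). The side view confirms this. I'll move above the plate.

{"name": "play_rows", "arguments": {"series": [4, -2, 0.5, 0, 0, 0, 0, 9, -4.6, 1, 0, 0, 0, 0, 14, -7.2, 1.5, 0, 0, 0, 0, 19, -9.8, 2, 0, 0, 0, 0, 24, -12.4, 2.5, 0, 0, 0, 0, 29, -15, 3, 0, 0, 0, 0, 34, -17.6, 4, 0, 0, 0, 0, 38, -19.7, 4.5, 0, 0, 0, 0, 39.5, -20.5, 5, 0, 0, 0, 0, 39.5, -20.5, 5, 0, 0, 0, 0, 39.5, -20.5, 5, 0, 0, 0, 0, 39.5, -20.5, 5, 0, 0, 0, 0]}}

```text
t: 2.5
tool_pos: [489.9, -268.3, 181.6]
orientation: [[0.96, 0.281, 0.0], [0.281, -0.96, -0.0], [0.0, 0.0, -1.0]]
contact_force: [0.4, 0.0, -0.6]
grip_width: 0.1
gripper_force: 0.0
```

```bash
cat > look.py <<'E'
import sys
from h import *
l,z,f=sys.argv[1],float(sys.argv[2]),sys.argv[3]
o,im,d=snap('wrist',f)
print(o['t'],o['tool_pos'],o['contact_force'],o['grip_width']);R=np.array(o['orientation']);print(R.round(3))
for fn in(cams.tip_of,cams.regions_of):
  for r in fn('wrist',l)[:3]:
    w=atz('wrist',o,r['position'],z)
    print(round(r['p'],2),np.round(r['position']),w.round(1),'tool',(R.T@(w-o['tool_pos'])).round(1),'depthpt',atd('wrist',o,r['position'],d).round(1))
E
python3 look.py earth_plate_top 51 w1.png
```

```text
2.5 [ 489.85029076 -268.27703364  181.62017751] [ 0.4040185   0.01290759 -0.56988282] 0.08049929487071936
[[ 0.96   0.281  0.   ]
 [ 0.281 -0.96  -0.   ]
 [ 0.     0.    -1.   ]]
0.84 [284. 192.] [ 492.9 -267.4   51. ] tool [ 3.200e+00 -1.000e-01  1.306e+02] depthpt [ 493.3 -267.2   52.4]
0.79 [282. 189.] [ 494.8 -265.1   51. ] tool [  5.6  -1.7 130.6] depthpt [ 495.1 -265.    52.3]
```

View pics/w1.png

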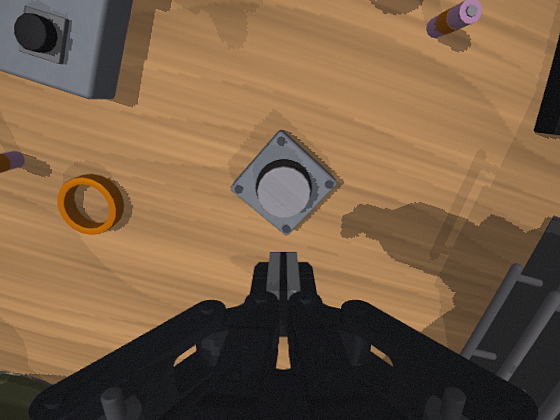

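The plate is centred at pixel (284,190), about 3 mm ahead of the TCP. I'll descend to just above it, then press in small steps.

{"name": "play_rows", "arguments": {"series": [0.2, 0, 4, 0, 0, 0, 0, 0.3, 0, 8, 0, 0, 0, 0, 0.3, 0, 11, 0, 0, 0, 0, 0.3, 0, 12.5, 0, 0, 0, 0, 0.3, 0, 12.9, 0, 0, 0, 0, 0.3, 0, 13.1, 0, 0, 0, 0, 0.3, 0, 13.3, 0, 0, 0, 0, 0.3, 0, 13.3, 0, 0, 0, 0]}}

```text
t: 3.65
tool_pos: [494.3, -266.8, 49.3]
orientation: [[0.959, 0.283, 0.002], [0.283, -0.959, -0.001], [0.001, 0.002, -1.0]]
contact_force: [-1.1, -0.4, 3.0]
grip_width: -0.2
gripper_force: 1.7
```

{"name": "play_rows", "arguments": {"series": [0, 0, 0.2, 0, 0, 0, 0, 0, 0, 0.3, 0, 0, 0, 0, 0, 0, 0.3, 0, 0, 0, 0, 0, 0, 0.3, 0, 0, 0, 0, 0, 0, 0.3, 0, 0, 0, 0]}}

```text
t: 4.28
tool_pos: [494.3, -266.8, 46.2]
orientation: [[0.959, 0.283, 0.002], [0.283, -0.959, -0.001], [0.001, 0.001, -1.0]]
contact_force: [-0.6, -0.1, 6.6]
grip_width: -0.2
gripper_force: 3.4
```

```bash
python3 -c "
from h import *
o=sensors.get_obs();print(o['q'],o['contact_force'],o['tool_pos'])"
```

```text
[-2.83504322e+01  2.19460140e+01 -2.29349477e+01  4.50103061e+01
 -1.01070817e-02  1.35216951e+02] [-0.6294865  -0.10766626  6.56666754] [ 494.28324504 -266.77190815   46.18887104]
```

{"name": "play_rows", "arguments": {"series": [0, 0, -0.6, 0, 0, 0, 0, 0, 0, -3, 0, 0, 0, 0, 0, 0, -8, 0, 0, 0, 0, 0, -1, -12, 0, 0, 0, 0, 1.5, -4.4, -13.5, 0, 0, -4, 0, 3.2, -9.3, -13.5, 0, 0, -8, 0, 5, -14.3, -13.5, 0, 0, -12, 0, 6.7, -19.3, -13.5, 0, 0, -16, 0, 8.4, -24.2, -13.5, 0, 0, -20, 0, 10.2, -29.2, -13.5, 0, 0, -24, 0, 11.9, -34.2, -13.5, 0, 0, -28, 0, 13.6, -39.1, -13.5, 0, 0, -32, 0, 15.4, -44.2, -13.5, 0, 0, -36, 0, 16.8, -48, -13.5, 0, 0, -40, 0, 17.2, -49.4, -13.5, 0, 0, -40, 0, 17.2, -49.4, -13.5, 0, 0, -40, 0, 17.2, -49.4, -13.5, 0, 0, -40, 0]}}

```text
t: 6.4
tool_pos: [518.5, 254.9, 180.2]
orientation: [[0.554, 0.832, -0.001], [0.832, -0.554, -0.001], [-0.001, 0.0, -1.0]]
contact_force: [0.1, 0.4, 1.1]
grip_width: 0.1
gripper_force: 0.0
```

```bash
python3 look.py wake_key_top 56 w2.png
```

```text
6.4 [518.50771279 254.8559497  180.16841552] [0.14359418 0.41811755 1.13132865] 0.05516824380542436
[[ 0.554  0.832 -0.001]
 [ 0.832 -0.554 -0.001]
 [-0.001  0.    -1.   ]]
0.54 [274. 189.] [516.3 265.8  56. ] tool [  8.   -7.9 124.2] depthpt [516.6 266.1  57.4]
0.5 [273. 188.] [515.7 267.5  56. ] tool [  9.1  -9.3 124.2] depthpt [515.9 267.7  57.2]
0.16 [542. 269.] [692.3  50.7  56. ] tool [-73.5 257.9 124.2] depthpt [711.7   9.8  15.9]
```

View pics/w2.png

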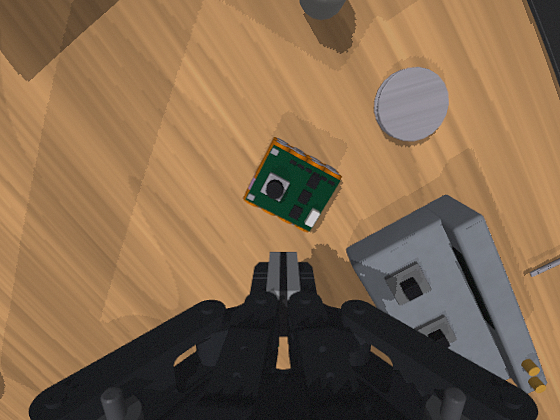

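The key cap is at (274,189). I'll move over it, 40 mm up, and recheck.

{"name": "play_rows", "arguments": {"series": [0.4, -0.4, 4, 0, 0, 0, 0, 0.8, -0.8, 7.5, 0, 0, 0, 0, 0.8, -0.8, 8.4, 0, 0, 0, 0, 0.8, -0.8, 8.4, 0, 0, 0, 0, 0.8, -0.8, 8.4, 0, 0, 0, 0]}}

```text
t: 7.18
tool_pos: [517.6, 267.5, 97.9]
orientation: [[0.553, 0.833, 0.002], [0.833, -0.553, 0.001], [0.002, 0.001, -1.0]]
contact_force: [0.4, -0.6, -0.2]
grip_width: 0.4
gripper_force: 0.0
```

```bash
python3 look.py wake_key_top 56 w3.png
```

```text
7.175 [517.63366595 267.46940199  97.89319641] [ 0.40977947 -0.5726103  -0.16339669] 0.42498358999214375
[[ 0.553  0.833  0.002]
 [ 0.833 -0.553  0.001]
 [ 0.002  0.001 -1.   ]]
0.65 [283. 244.] [514.4 262.9  56. ] tool [-5.6 -0.2 41.9] depthpt [514.4 262.9  56. ]
0.67 [282. 237.] [516.  267.3  56. ] tool [-1.1 -1.3 41.9] depthpt [516.1 267.5  56.4]
```

View pics/w3.png

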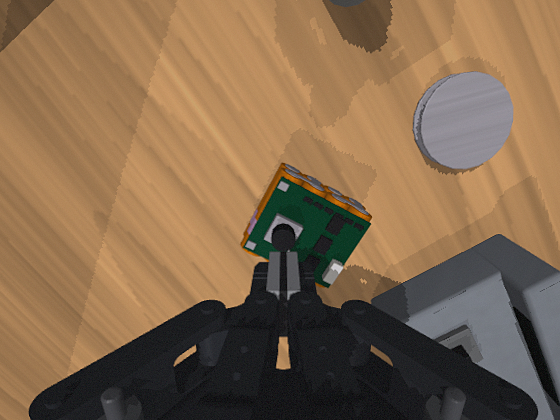

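The cap sits about 1 mm off the TCP, centred near (284,236). I'll press in steps.

{"name": "play_rows", "arguments": {"series": [-0.1, 0, 2, 0, 0, 0, 0, -0.1, 0, 3.4, 0, 0, 0, 0, -0.1, 0, 3.8, 0, 0, 0, 0, -0.1, 0, 4.0, 0, 0, 0, 0, -0.1, 0, 4.2, 0, 0, 0, 0, -0.1, 0, 4.2, 0, 0, 0, 0]}}

```text
t: 8.07
tool_pos: [516.2, 266.6, 54.8]
orientation: [[0.553, 0.833, 0.001], [0.833, -0.553, 0.0], [0.001, 0.0, -1.0]]
contact_force: [-0.4, 0.3, 2.8]
grip_width: 0.3
gripper_force: 1.5
```

{"name": "play_rows", "arguments": {"series": [0, 0, 0.15, 0, 0, 0, 0, 0, 0, 0.3, 0, 0, 0, 0, 0, 0, 0.45, 0, 0, 0, 0, 0, 0, 0.5, 0, 0, 0, 0, 0, 0, 0.5, 0, 0, 0, 0]}}

```text
t: 8.7
tool_pos: [516.2, 266.6, 49.4]
orientation: [[0.553, 0.833, 0.0], [0.833, -0.553, 0.0], [0.0, 0.0, -1.0]]
contact_force: [-0.6, 0.2, 4.5]
grip_width: 0.0
gripper_force: 2.0
```

{"name": "play_rows", "arguments": {"series": [0, 0, -0.6, 0, 0, 0, 0, 0, 0, -3, 0, 0, 0, 0, 0, 0, -8, 0, 0, 0, 0, -1, 0.9, -12, 0, 0, 0, 0, -4.5, 4.1, -13, 0, 0, 0, 0, -8, 7.2, -13, 0, 0, 0, 0, -12, 10.9, -13, 0, 0, 0, 0, -16, 14.5, -13, 0, 0, 0, 0, -20, 18.1, -12.5, 0, 0, 0, 0, -22.5, 20.4, -12, 0, 0, 0, 0, -23.4, 21.2, -12, 0, 0, 0, 0, -23.4, 21.2, -12, 0, 0, 0, 0, -23.4, 21.2, -12, 0, 0, 0, 0]}}

```text
t: 10.32
tool_pos: [563.1, -44.6, 169.4]
orientation: [[0.552, 0.834, -0.0], [0.834, -0.552, 0.001], [0.0, -0.0, -1.0]]
contact_force: [0.7, -0.0, 0.5]
grip_width: 0.2
gripper_force: 0.0
```

```bash
python3 look.py test_key_top 64 w4.png
```

```text
10.325 [563.06208374 -44.60064537 169.42084596] [ 0.66387869 -0.04643302  0.46284396] 0.19061379461792718
[[ 0.552  0.834 -0.   ]
 [ 0.834 -0.552  0.001]
 [ 0.    -0.    -1.   ]]
0.65 [283. 202.] [564.2 -42.2  64. ] tool [  2.6  -0.3 105.4] depthpt [564.4 -41.9  65.3]
0.74 [283. 198.] [565.7 -40.   64. ] tool [  5.2  -0.3 105.4] depthpt [565.7 -39.9  64.3]
```

View pics/w4.png

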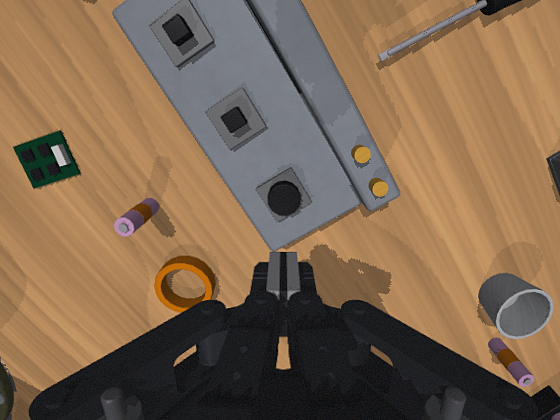

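The round key is at (284,198), about 4 mm ahead. The brass posts stand in the tool's +y direction, so I'll check that the finger linkage clears them.

```bash
python3 - <<'E'
from h import *
o,im,d=snap('wrist')
R=np.array(o['orientation'])
for uv in [(300,270),(312,290),(345,305),(365,305),(400,330),(520,385),(362,153),(380,187)]:
    print(uv,(R.T@(atd('wrist',o,uv,d)-o['tool_pos'])).round(0))
E
```

```text
(300, 270) [  8.   7. -15.]
(312, 290) [  8.  11. -32.]
(345, 305) [ 13.  21. -49.]
(365, 305) [ 14.  28. -50.]
(400, 330) [ 12.  37. -61.]
(520, 385) [-210.  261.  108.]
(362, 153) [46. 57. 86.]
(380, 187) [20. 73. 88.]
```

{"name": "play_rows", "arguments": {"series": [0.2, 0, 4, 0, 0, 0, 0, 0.4, 0, 8, 0, 0, 0, 0, 0.4, 0, 9.8, 0, 0, 0, 0, 0.4, 0, 10.3, 0, 0, 0, 0, 0.4, 0, 10.5, 0, 0, 0, 0, 0.4, 0, 10.65, 0, 0, 0, 0, 0.4, 0, 10.65, 0, 0, 0, 0]}}

```text
t: 11.4
tool_pos: [566.3, -42.4, 63.7]
orientation: [[0.553, 0.833, 0.002], [0.833, -0.553, 0.0], [0.001, 0.001, -1.0]]
contact_force: [0.4, 0.6, 1.3]
grip_width: -0.2
gripper_force: 0.4
```

{"name": "play_rows", "arguments": {"series": [0, 0, 0.15, 0, 0, 0, 0, 0, 0, 0.3, 0, 0, 0, 0, 0, 0, 0.45, 0, 0, 0, 0, 0, 0, 0.55, 0, 0, 0, 0, 0, 0, 0.55, 0, 0, 0, 0]}}

```text
t: 12.02
tool_pos: [566.2, -42.4, 57.6]
orientation: [[0.553, 0.833, 0.001], [0.833, -0.553, 0.0], [0.001, 0.001, -1.0]]
contact_force: [2.2, 1.4, 3.7]
grip_width: 0.2
gripper_force: 2.0
```

{"name": "play_rows", "arguments": {"series": [0, 0, -0.6, 0, 0, 0, 0, 0, 0, -3, 0, 0, 0, 0, 0, 0, -7, 0, 0, 0, 0, 0, 0, -11.5, 0, 0, 0, 0, 0, 0, -11.5, 0, 0, 0, 0, 0, 0, -11.5, 0, 0, 0, 0]}}

```text
t: 12.78
tool_pos: [564.2, -42.5, 171.4]
orientation: [[0.553, 0.833, -0.002], [0.833, -0.553, -0.0], [-0.001, -0.002, -1.0]]
contact_force: [0.1, 0.1, -0.0]
grip_width: -0.1
gripper_force: 0.0
```

```bash
python3 - <<'E'
from h import *
o,im,d=snap('wrist','w5.png')
for l in('test_key_top','side_key_a_top'):
  for r in cams.regions_of('wrist',l)[:3]:
    u,v=r['position']; print(l,round(r['p'],2),np.round((u,v)),[atd('wrist',o,(u+a,v+b),d).round(1) for a,b in((0,0),(4,0),(0,4))])
o,im,d=snap('top')
for l in('wake_key_top','earth_plate_top'):
  for r in cams.regions_of('top',l)[:1]: print(l,r['p'],r['position'],atd('top',o,r['position'],d).round(1))
E
```

```text
test_key_top 0.97 [283. 200.] [array([565. , -40.8,  61.4]), array([567.6, -43. ,  60.2]), array([562.8, -44. ,  60.4])]
side_key_a_top 0.59 [239. 119.] [array([573. ,  33.5,  64.2]), array([575.6,  31.7,  64.6]), array([571.4,  31. ,  64.9])]
side_key_a_top 0.57 [235. 122.] [array([569.6,  33.4,  64.1]), array([572.4,  31.6,  65.3]), array([567.7,  31. ,  63.4])]
```

The round key is about 4 mm in and the square keys are up. I'll take one quick look at the pack key.

{"name": "play_rows", "arguments": {"series": [4, -3.6, 0, 0, 0, 0, 0, 8, -7.2, 0, 0, 0, 0, 0, 12, -10.9, 0, 0, 0, 0, 0, 16, -14.5, 0, 0, 0, 0, 0, 20, -18.1, 0, 0, 0, 0, 0, 22.5, -20.4, 0, 0, 0, 0, 0, 23, -21, 0, 0, 0, 0, 0, 23, -21, 0, 0, 0, 0, 0, 23, -21, 0, 0, 0, 0, 0]}}

```text
t: 14.2
tool_pos: [517.7, 264.1, 172.2]
orientation: [[0.554, 0.832, -0.0], [0.832, -0.554, -0.001], [-0.001, 0.0, -1.0]]
contact_force: [0.1, 0.0, -0.3]
grip_width: -0.0
gripper_force: 0.0
```

```bash
python3 - <<'E'
from h import *
o,im,d=snap('wrist','w6.png')
print(o['tool_pos'])
for r in cams.regions_of('wrist','wake_key_top')[:1]+cams.tip_of('wrist','wake_key_top')[:1]:
    u,v=r['position']; print(round(r['p'],2),np.round((u,v)),[atd('wrist',o,(u+a,v+b),d).round(1) for a,b in((0,0),(3,0),(0,3),(-3,0),(0,-3))])
E
```

```text
[517.72401649 264.11650049 172.15005531]
0.82 [278. 200.] [array([513.3, 265.3,  51.4]), array([515.3, 263.6,  50.4]), array([511.8, 263. ,  51.3]), array([511.3, 267. ,  52.5]), array([514.7, 267.5,  50.9])]
0.56 [282. 200.] [array([515.6, 263.7,  50.3]), array([518.2, 262.9,  52.7]), array([514.7, 262.3,  53.6]), array([513.6, 265.4,  51.4]), array([517.5, 266.6,  52.6])]
```

The wake key is about 5 mm in (57 before, about 51.5 now) and the pack hasn't moved.

```bash
python3 -c "
from rig import manip
print(manip.sign_off())"
```

```text
the job is handed in; nothing more can be done
None
```

I touched the earthing plate for about half a second and let it go, then pushed in the pack's key and the tester's round key (both about 4–5 mm in by camera depth); the job is handed in, and sign-off gave no verdict.

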